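Fit the spacer collar and start the nut on the bottle turntable

ROBOT

A 6-joint arm with a two-finger parallel gripper is mounted at the origin on the work surface. World frame = base frame: x ahead of the robot, y to its left, z up, the work surface at z = 0. Lengths are in m, angles in rad, forces in N, time in s.
With the tool pointing down it reaches from about 0.35 to 0.8 m from the base axis. Payload 7.3 kg.
Tool frame: the origin (TCP) lies between the finger pads; the fingertips stand 25 mm ahead of it and the grasp point (between the pads) lies 6 mm ahead of it (r.tip_extent is the distance from the TCP to the fingertips, in m); z points along the fingers, y is the direction in which the jaws open and shut (so a half turn about z gives the same grasp; the last joint's range is limited). The gripper opens to 85 mm and grips with 20 to 120 N. Pads are 22 mm wide; open, the fingers measure 114 mm over their backs; the gripper's body (76 mm by 85 mm) begins 54 mm behind the grasp point. The pads swing forward as they close: fully open they stand 13 mm farther back than shut.
Start: joints at [-0.146, 0.342, 1.524, -0, 1.275, -0.146], TCP at [0.525, 0, 0.256] pointing down, gripper open.
Joint ranges: [-2.53, 2.53], [-0.77, 2.02], [0.04, 2.7], [-1, 4.14], [0.28, 2.66], [-3.11, 3.11]. Speed limits (rad/s): [2.57, 2.57, 3.14, 3.14, 3.14, 3.14].

INTERFACE

Orientations are given as a unit quaternion [x, y, z, w].
In Python, from workcell import r, command_gripper, optics gives the robot as it stands. The module is installed in compiled form; this text tells all that it offers. Calls block until the motion is done:
- r.reach(position, orientation): joint-space move of the TCP to a pose.
- r.move_straight(position, orientation=None, speed=0.15, max_force=None): straight line of the TCP; orientation=None keeps the orientation; speed is the mean speed in m/s. With max_force (N) it stops when the force on the tool has changed by that much, and returns True; else False.
- r.movej(angles): joint-space move.
- command_gripper(opening, force=None): finger opening in m; force is the grip in N (None keeps the last); returns when the fingers have stopped.
- r.hold(seconds).
- r.solve_ik(position, orientation): joint angles nearest the present ones, or None.
- r.read_state(): the state.
- optics.get_image(name): name is "scene" or "side" or "wrist"; returns (picture, depth): 480x640x3 uint8, red, green, blue; 480x640 float32, m along the optical axis (not along the pixel's ray), 0 where there is no reading.
- optics.camera_model(name): a dict with "K" (3x3 intrinsics, pixels), "R" (3x3) and "t" (3): a world point X has camera coordinates R X + t; the wrist camera has in their place "tool_from_camera" (4x4, takes a point from camera to tool coordinates, whose origin is the TCP and whose axes are the flange's). Camera axes: x right, y down, z forward; pixel columns grow to the right and rows downward; lengths in m; the calibration is good to about 2 mm. A picture is of the moment at which its call begins: read the wrist's pose just before it. camera_model takes no time and is no camera call.
A pose or a line that the arm cannot do raises r.PlanningError and nothing moves.
- r.finish_job(): hands the job in, once; it reports no verdict.
The state is a dict: "time_s": time; "joint_positions": joint angles; "dq": joint speeds; "tau": joint torques, N m; "eef_pos": TCP position; "eef_rot": TCP orientation; "contact_force": force on the tool from outside, world axes, zero at the start; "torque": the same for the moment, N m; "grip_width": finger opening in m.
Only numpy, scipy, OpenCV 4.12 (cv2) and the standard library are available. Lean on these libraries where they do the work, as an engineer would, in place of code of your own. Each camera call takes 0.05 s, during which the arm holds its last target. There are 200 camera calls.

TASK

Slip the white spacer collar over the stud of the bottle turntable so that it lies flat on the base, and let go of it. Then set the big hex nut on the stud, pins down, backing it off anticlockwise (seen from above) as far as it needs until it drops into the thread, and turn it clockwise about a sixth of a turn so that the thread holds it; let go. Do not tip the spray bottles over.

Things in the scene. Friction and masses are not known exactly. Their poses are not given: they have to be found in the camera images.
- fixture: Bottle turntable, fixed: grey disc 140 mm across, 18 mm high, with eight dark round seats; a dark square index lug on the rim marks its +x. Origin on the axis at table level, z up. A fixed steel stud stands on the axis. Angles given for the thread are clockwise seen from above, from the fixture's +x, and say where a nut pin's centre is; all repeats every 120 deg.
- stud_tip (a point): Top of the stud on its axis, 82 mm above the table, tapered to 10 mm across. The stud's core is 18.6 mm across, 28 mm over the thread, which begins 22 mm below the tip. Three identical thread starts, 120 deg apart.
- slot (a point): One of three open slots (at 0 deg, 12 mm off the axis, 60 mm above the table, level with the thread's top). A pin centred within about 8 deg of it drops about 10 mm; then turning clockwise takes it under the thread start, down a ramp of 24 mm per turn, to a stop at 76 deg. Free height in this channel: about 1.8 mm.
- thread_start (a point): A point (56 deg, 12 mm off the axis) on a thread start's level top, 60 mm above the table, reaching from 21 to 80 deg. Pins rest on it. A square tooth from 80 to 100 deg, 4.5 mm higher, stops a nut resting here from turning clockwise past 67 deg; turned anticlockwise, its pins come over the slots and it drops in unless held up.
- collar: White plastic ring (spacer collar), 56 mm outside, 34 mm bore, 22 mm high, lying flat loose on the table. Origin at the centre of its underside, z up. On the turntable its underside is 18 mm above the table.
- nut: Big steel hex nut, loose: 46 mm across flats, 26 mm high, 31 mm bore; flats face its x axis and every 60 deg. Three 5 mm pins point inward to 10.5 mm from the axis at its +x and +-120 deg, 6 mm above the underside. Origin: centre of underside, z up. Underside above table: 56.5 mm on the thread, 61 on the teeth, 47 dropped in the slot, 43 after 1/6 turn. Not the 24 mm nut nearby.
- bottle1: Amber spray bottle with white pump, 32 mm across, 114 mm high, standing loose near the task; origin at the centre of its base, z up.
- bottle2: As bottle1.
- bottle3: As bottle1.
There are look-alikes about, which are no part of the job. What is shaped like the nut but blue or orange is not meant. What is shaped like the collar but turquoise is not meant.

How it is judged:
By the outcome, as a careful person would: the job done as asked, in the order asked, and still so for the second after the job is handed in, with the robot touching nothing.
It also fails if it takes over 58 s, if anything falls off the work surface, if the arm or the gripper's body presses on something with over 40 N, if the wrist force passes 120 N, or if a joint passes its speed limit or range.

## Working session

There is one attempt and no reset: what is moved stays moved. The work goes in short steps, each a Python script; the robot and the scene stay as the last script left them, time stands still between calls to the robot, and variables do not carry over. Pictures are saved under pics/ and viewed, about 8 in all and at most 12, crops included, and the job is handed in when it is done.

```bash
mkdir -p pics; ls
python3 - <<'E'
from workcell import r, command_gripper, optics
import cv2, numpy as np, pickle
ims={}
for n in ["scene","side"]:
    p,d=optics.get_image(n); m=optics.camera_model(n); ims[n]=(p,d,m)
    cv2.imwrite(f"pics/{n}0.png",p[:,:,::-1])
    print(n,m, -m["R"].T@m["t"])
pickle.dump(ims,open("ims0.pkl","wb"))
print(r.read_state(), r.tip_extent)
E
```

```text
pics
scene {'K': array([[499.13134734,   0.        , 316.3925055 ],
       [  0.        , 499.13134734, 239.38004951],
       [  0.        ,   0.        ,   1.        ]]), 'R': array([[ 0.74489413,  0.66682971,  0.02169966],
       [ 0.43833944, -0.46461723, -0.76940845],
       [-0.50298238,  0.58263965, -0.63838841]]), 't': array([-0.40534761, -0.16102519,  1.27116951])} [ 1.01190061 -0.54515101  0.69640164]
side {'K': array([[439.05396339,   0.        , 320.04133214],
       [  0.        , 439.05396339, 232.82985322],
       [  0.        ,   0.        ,   1.        ]]), 'R': array([[ 0.96432777, -0.26470713, -0.00144587],
       [-0.17911523, -0.64847533, -0.73986315],
       [ 0.19490944,  0.71372956, -0.67275584]]), 't': array([-0.51409752,  0.16592194,  0.64281173])} [ 0.40018759 -0.48728273  0.55447156]
{'time_s': 0.1, 'joint_positions': array([-1.45998697e-01,  3.42602757e-01,  1.52492092e+00,  7.33620283e-06,
        1.27542818e+00, -1.46021480e-01]), 'dq': array([-2.00655351e-03, -8.15366832e-04, -1.82929733e-03,  5.77612913e-04,
        9.83526712e-05,  8.20020539e-04]), 'tau': array([ 1.46845858e-03, -4.34446299e+01, -2.46491075e+01, -2.49143095e-04,
        4.66253536e-03,  6.72989302e-06]), 'eef_pos': array([5.24667859e-01, 7.38289828e-05, 2.55721748e-01]), 'eef_rot': array([ 7.07099320e-01,  7.07113916e-01, -4.02706579e-04, -5.47448304e-04]), 'contact_force': array([0.61518469, 1.15862106, 0.46745511]), 'torque': array([0.03222334, 0.02431532, 0.04441719]), 'grip_width': 0.08540623075057144} 0.025
```

View pics/scene0.png

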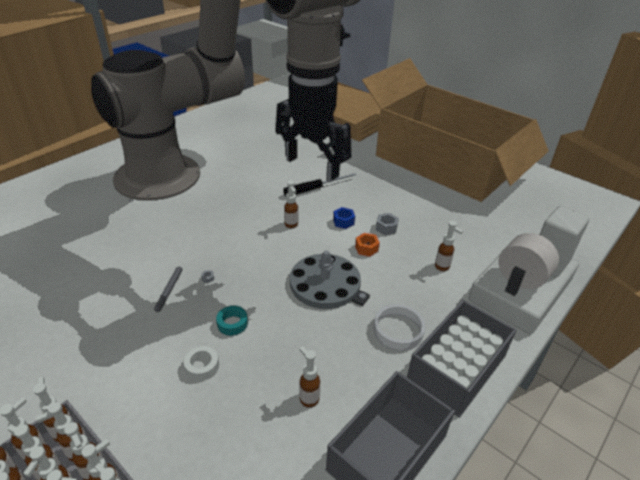

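View pics/side0.png

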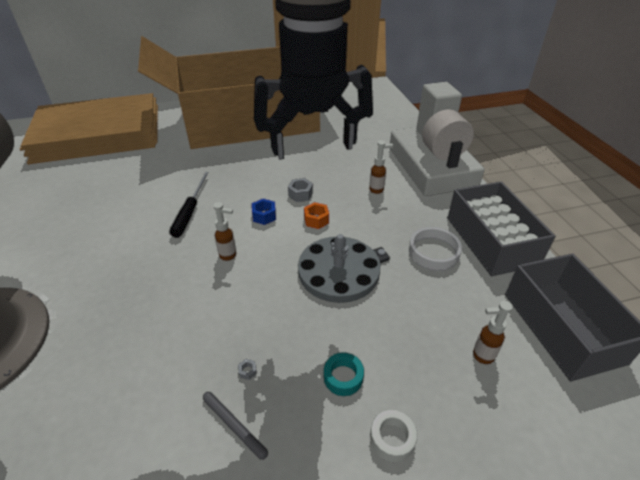

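Scene view: white collar at (200,362), side (393,436); turquoise ring at (232,320) is a look-alike, and the wide white ring at (399,328) is too big. Grey hex nut at scene (387,223), side (300,189); the blue (344,217) and orange (367,244) ones are look-alikes, and the small grey nut is at (207,278). Turntable stud is at (326,262), lug at (362,297). Bottles at (291,210), (445,250) and (310,380).

```bash
cat > h.py <<'E'
from workcell import r, command_gripper, optics
import cv2, numpy as np, pickle
from scipy.spatial.transform import Rotation as Ro
def ray(m,u,v):
    R,t=m["R"],m["t"]; c=-R.T@t
    return c, R.T@np.linalg.inv(m["K"])@np.array([u,v,1.])
def onplane(m,u,v,z):
    c,d=ray(m,u,v); return c+d*(z-c[2])/d[2]
def proj(m,X):
    p=m["K"]@(m["R"]@np.asarray(X,float)+m["t"]); return p[:2]/p[2]
def wrist_model():
    s=r.read_state(); m=optics.camera_model("wrist")
    T=np.eye(4); T[:3,:3]=Ro.from_quat(s["eef_rot"]).as_matrix(); T[:3,3]=s["eef_pos"]
    W=np.linalg.inv(T@m["tool_from_camera"])
    return dict(K=m["K"],R=W[:3,:3],t=W[:3,3])
def snap(n,f):
    m=wrist_model() if n=="wrist" else optics.camera_model(n)
    p,d=optics.get_image(n); cv2.imwrite(f"pics/{f}.png",p[:,:,::-1]); pickle.dump((p,d,m),open(f+".pkl","wb")); return p,d,m
def down(yaw):  # tool down, jaws (tool y) along direction yaw in world xy
    y=np.array([np.cos(yaw),np.sin(yaw),0]); z=np.array([0,0,-1.]); x=np.cross(y,z)
    return Ro.from_matrix(np.c_[x,y,z]).as_quat()
E
python3 - <<'E'
from h import *
ims=pickle.load(open("ims0.pkl","rb"))
S,D=ims["scene"][2],ims["side"][2]
P={"collar":((200,358),(393,430),.022),"nut":((387,220),(300,185),.026),"fix":((326,281),(339,265),.018),"lug":((362,297),(381,254),.012),
"blue":((344,214),(263,208),.026),"orange":((367,240),(316,211),.026),"turq":((232,315),(344,368),.022),"smallnut":((207,276),(247,368),.015),
"b1":((291,226),(227,258),0),"b2":((442,269),(377,192),0),"b3":((310,404),(485,361),0),"tape":((399,322),(435,243),.03),"studtip":((326,254),(340,238),.082)}
for k,(a,b,z) in P.items(): print(k,onplane(S,*a,z).round(3),onplane(D,*b,z).round(3))
print(optics.camera_model("wrist"))
E
```

```text
collar [ 0.545 -0.287  0.022] [ 0.546 -0.287  0.022]
nut [0.553 0.224 0.026] [0.552 0.224 0.026]
fix [ 0.575 -0.007  0.018] [ 0.565 -0.004  0.018]
lug [0.649 0.012 0.012] [0.645 0.007 0.012]
blue [0.469 0.176 0.026] [0.467 0.17  0.026]
orange [0.563 0.138 0.026] [0.562 0.135 0.026]
turq [ 0.512 -0.19   0.022] [ 0.514 -0.192  0.022]
smallnut [ 0.394 -0.153  0.015] [ 0.388 -0.153  0.015]
b1 [0.39  0.086 0.   ] [0.385 0.081 0.   ]
b2 [0.715 0.197 0.   ] [0.709 0.192 0.   ]
b3 [ 0.725 -0.217 -0.   ] [ 0.715 -0.222  0.   ]
tape [ 0.743 -0.006  0.03 ] [ 0.737 -0.009  0.03 ]
studtip [ 0.569 -0.004  0.082] [ 0.564 -0.006  0.082]
{'K': array([[386.91590398,   0.        , 320.66781914],
       [  0.        , 386.91590398, 237.43706072],
       [  0.        ,   0.        ,   1.        ]]), 'tool_from_camera': array([[-3.03778671e-04, -9.49156138e-01, -3.14805548e-01,
         8.04747636e-02],
       [ 9.99999922e-01, -2.09082023e-04, -3.34578479e-04,
         1.48229255e-04],
       [ 2.51747036e-04, -3.14805625e-01,  9.49156128e-01,
        -1.16553037e-01],
       [ 0.00000000e+00,  0.00000000e+00,  0.00000000e+00,
         1.00000000e+00]])}
```

Run:
```python
from h import *
p,d,m=snap("wrist","w0")
print(r.read_state()["time_s"])
```

```text
0.15
```

View pics/w0.png

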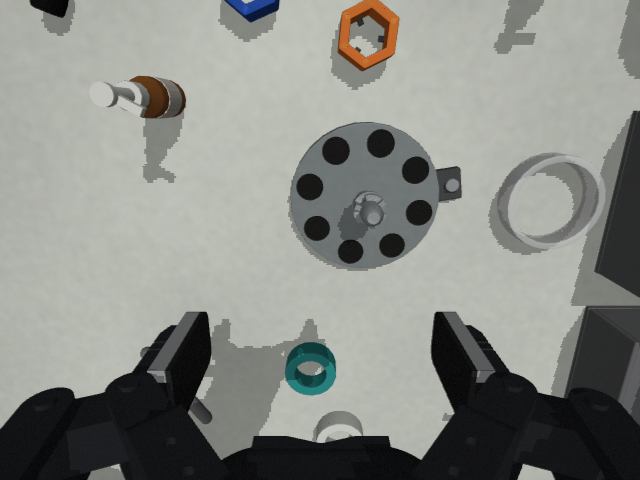

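Wrist view: disc centre about (364,196), stud tip about (373,213), lug at (450,184), turquoise ring (310,368), white collar (338,430), orange nut (368,35) with three pins visible. I'll measure the fixture from this and go look at the collar from above.

Run:
```python
from h import *
p,d,m=pickle.load(open("w0.pkl","rb"))
g=cv2.cvtColor(p,cv2.COLOR_RGB2GRAY)
mask=((g<50)*255).astype(np.uint8); roi=np.zeros_like(mask); cv2.circle(roi,(366,196),78,255,-1); mask&=roi
n,l,st,c=cv2.connectedComponentsWithStats(mask)
pts=[]
for i in range(1,n):
    if 200<st[i,4]<900: pts.append(onplane(m,*c[i],.018)[:2]); print(c[i].round(1),st[i,4],pts[-1].round(4))
pts=np.array(pts); (cx,cy),(a,b),an=cv2.fitEllipse((pts*1e4).astype(np.float32)); C=np.array([cx,cy])/1e4
print("centre",pts.mean(0),C,"dia",a/1e4,b/1e4, d[196,340])
ang=np.degrees(np.arctan2(*(pts-pts.mean(0)).T[::-1])); print(np.sort(ang).round(1))
for z in (.01,.018,.025):
  L=onplane(m,450,184,z)[:2]-pts.mean(0); print("lug",z,np.linalg.norm(L),np.degrees(np.arctan2(L[1],L[0])))
print("tip proj", proj(m,[*pts.mean(0),.082]))
cv2.imwrite("pics/w0c.png",cv2.resize(p[120:275,285:470,::-1],None,fx=3.5,fy=3.5,interpolation=cv2.INTER_CUBIC))
# stud tip from static views
ims=pickle.load(open("ims0.pkl","rb"))
for n in("scene","side"): print(n,proj(ims[n][2],[*pts.mean(0),.082]))
t0=r.read_state()["time_s"]
r.reach([.5455,-.287,.15],down(0)); p,d,m=snap("wrist","w1"); print("t",t0,r.read_state()["time_s"])
```

```text
[380.4 143. ] 603 [0.5777 0.0519]
[335.5 150.3] 583 [0.5377 0.0455]
[415.  169.8] 564 [0.6104 0.0281]
[309.4 186.5] 539 [0.514  0.0127]
[418.5 212.1] 509 [ 0.6168 -0.0117]
[316.5 227.7] 487 [ 0.5204 -0.0271]
[391.5 244.9] 460 [ 0.5931 -0.0445]
[350.1 251.1] 459 [ 0.5531 -0.0509]
centre [5.65397234e-01 4.91122772e-04] [5.65393896e-01 4.95725822e-04] dia 0.10560338134765625 0.1057224365234375 0.36197177
[-148.5 -103.4  -58.4  -13.4   31.5   76.6  121.6  166.6]
lug 0.01 0.08195368186979672 9.168690023417074
lug 0.018 0.07956671069921697 10.527597657826348
lug 0.025 0.07751693540383174 11.784680772551626
tip proj [373.31615373 217.68383012]
scene [325.96176042 251.92399656]
side [339.46124704 235.13355753]
t 0.15 1.375
```

View pics/w0c.png

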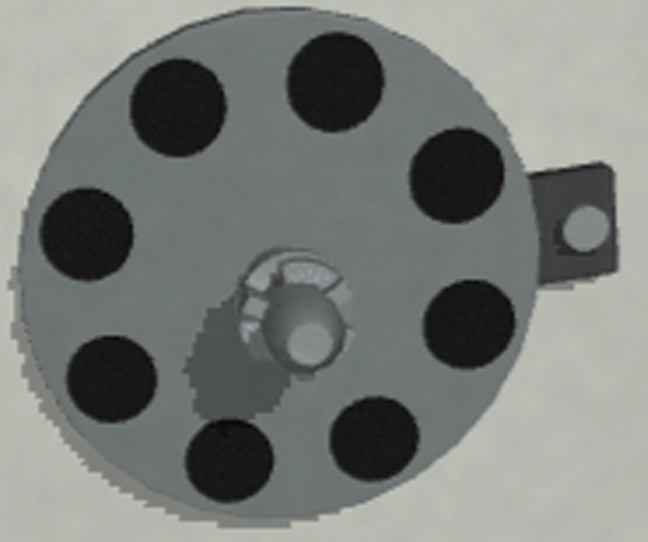

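View pics/w1.png

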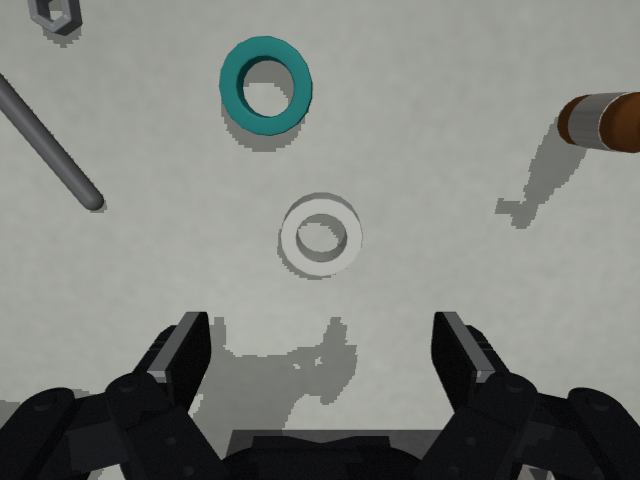

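Crop: stud tip disc at (373.0,218.3) matches the projection of the seat-circle centre (0.5654, 0.0005), and the lug gives a yaw of 9.1°. The w1 picture shows one white ring (321,237) with the turquoise one at (266,86); the white ring's narrow bore and size fit the 56 mm collar.

Run:
```python
from h import *
p,d,m=pickle.load(open("w1.pkl","rb"))
print(p[237,290],p[237,250],p[270,320])
# top-surface points from depth
R,t=m["R"],m["t"]; v,u=np.mgrid[180:290,265:375]
z=d[180:290,265:375]; Pc=np.stack([(u-m["K"][0,2])/m["K"][0,0]*z,(v-m["K"][1,2])/m["K"][1,1]*z,z],-1); X=(Pc-t)@R
top=((X[...,2]>.018)*255).astype(np.uint8)
cs,_=cv2.findContours(top,cv2.RETR_CCOMP,cv2.CHAIN_APPROX_NONE)
for c in cs:
    if len(c)>40:
        q=np.array([onplane(m,a+265,b+180,.022)[:2] for a,b in c[:,0]])
        e=cv2.fitEllipse((q*1e4).astype(np.float32)); print(np.round(e[0],1),np.round(e[1],1))
print("h",np.median(X[top>0][:,2]), "table",np.median(X[:,:8,2]))
# hue mask
w=(((p.min(2).astype(int))>185)*255).astype(np.uint8); w[:180]=0; w[290:]=0
x=cv2.boundingRect(w); print(x)
```

```text
[179 179 175] [169 171 164] [177 179 173]
[ 5463.1 -2868.9] [541.2 544.2]
[ 5463.4 -2867.6] [336.  337.5]
h 0.02071242819650772 table -0.0011514110147803625
(0, 0, 0, 0)
```

Run:
```python
from h import *
command_gripper(.072,40)
q=down(0)
r.reach([.5463,-.2868,.08],q)
print(r.move_straight([.5463,-.2868,.030],q,speed=.12,max_force=15))
s=r.read_state(); print(s["eef_pos"],s["contact_force"])
command_gripper(.05,40)
s=r.read_state(); print(s["eef_pos"],s["grip_width"],s["contact_force"],s["time_s"])
r.move_straight([.5463,-.2868,.17],q,speed=.25)
s=r.read_state(); print(s["eef_pos"],s["grip_width"],s["contact_force"],s["time_s"])
r.reach([.5654,-.06,.17],q)
snap("wrist","w2"); print(r.read_state()["time_s"])
```

```text
False
[ 0.54702756 -0.28729977  0.03126883] [0.10036657 0.1705946  0.46109705]
[ 0.54717724 -0.28737894  0.03200078] 0.05367054934521633 [-0.59249218  0.99140957  6.00862999] 2.9167
[ 0.54567729 -0.28637736  0.16898261] 0.05369835659207825 [ 0.16723412  0.39899599 -0.75251837] 3.625
4.5833
```

View pics/w2.png

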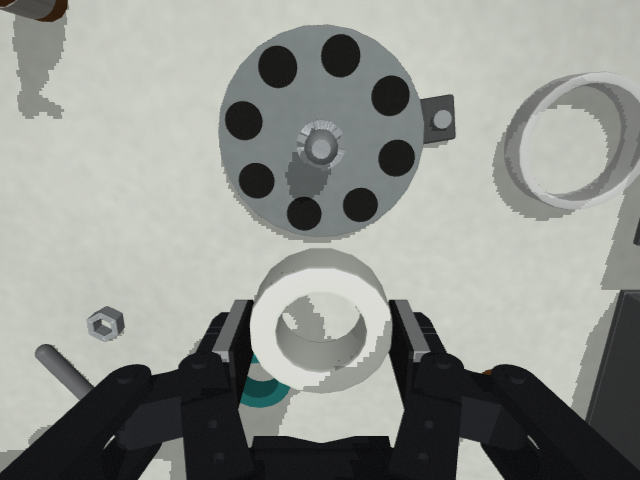

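Collar is held between the pads at (320,330), level; stud tip is at (321,149), disc clear. Re-measure the stud and the collar's in-hand offset from this image.

```bash
cat >> h.py <<'E'
def cloud(d,m):
    v,u=np.mgrid[0:480,0:640]; K=m["K"]
    Pc=np.stack([(u-K[0,2])/K[0,0]*d,(v-K[1,2])/K[1,1]*d,d],-1); X=(Pc-m["t"])@m["R"]; X[d<=0]=np.nan; return X
def ells(mask,m,z,mn=40):
    cs,_=cv2.findContours(mask.astype(np.uint8)*255,cv2.RETR_CCOMP,cv2.CHAIN_APPROX_NONE); o=[]
    for c in cs:
        if len(c)>mn:
            q=np.array([onplane(m,a,b,z)[:2] for a,b in c[:,0]])*1e3
            e=cv2.fitEllipse(q.astype(np.float32)); o.append((np.round(e[0],1),np.round(e[1],1)))
    return o
E
python3 - <<'E'
from h import *
p,d,m=pickle.load(open("w2.pkl","rb"))
print(r.read_state()["eef_pos"])
g=cv2.cvtColor(p,cv2.COLOR_RGB2GRAY)
mask=((g<50)*255).astype(np.uint8); roi=np.zeros_like(mask); cv2.circle(roi,(321,134),102,255,-1); mask&=roi
n,l,st,c=cv2.connectedComponentsWithStats(mask)
pts=np.array([onplane(m,*c[i],.018)[:2] for i in range(1,n) if 500<st[i,4]<2500]); print(len(pts),pts.mean(0))
ang=np.degrees(np.arctan2(*(pts-pts.mean(0)).T[::-1])); print("yaw",np.mean((ang-22.5+22.5)%45)-22.5)
X=cloud(d,m)
zt=X[...,2]; print("stud top", np.nanmedian(zt[145:153,318:325]), "tip proj",proj(m,[*pts.mean(0),.082]))
tip=(zt>.0805)&(zt<.085); tip[230:]=0; tip[:, :280]=0; tip[:,360:]=0
print("tip",ells(tip,m,.082,12))
# collar top
w=(p.min(2)>205); w[:250]=0; w[400:]=0
ct=np.nanmedian(zt[265:275,310:330]); print("collar side z",ct, "top z",np.nanmedian(zt[w]), "white",w.sum())
print(ells(w,m,np.nanmedian(zt[w])))
E
```

```text
[ 0.56548861 -0.06148263  0.16955074]
8 [5.65549122e-01 2.69872905e-04]
yaw 9.100646986218994
stud top 0.08084817516453194 tip proj [320.79956782 148.33112666]
tip [(array([565.5,  -0. ]), array([9.6, 9.8])), (array([566.5,  -1.6]), array([2.1, 3.9])), (array([562.9,  -1.3]), array([1.8, 3.1]))]
collar side z 0.15773081846341475 top z 0.1582136881002803 white 6138
[(array([564.1, -59.4]), array([43.9, 50.4]))]
```

Run:
```python
from h import *
p,d,m=pickle.load(open("w2.pkl","rb")); X=cloud(d,m); zt=X[...,2]
w=(abs(zt-.1582)<.003); w[:250]=0; w[400:]=0; w[:,:235]=0; w[:,400:]=0
w=cv2.morphologyEx(w.astype(np.uint8),cv2.MORPH_OPEN,np.ones((3,3)))
print(ells(w,m,.159), w.sum())
q=down(0); x,y=.5655,.0002
r.reach([x,y,.135],q); r.hold(.2)
s=r.read_state(); print(s["eef_pos"],s["contact_force"],s["time_s"])
hit=r.move_straight([x,y,.0495],q,speed=.07,max_force=12)
s=r.read_state(); print(hit,s["eef_pos"],s["contact_force"],s["time_s"])
```

```text
[(array([565.1, -60. ]), array([54.2, 56.7])), (array([565.5, -59.9]), array([32.5, 33.3]))] 9737
[ 0.56617691 -0.0013212   0.13569124] [ 0.26347753  0.2408981  -0.58937473] 5.1667
True [5.65178565e-01 2.68305890e-04 5.00070016e-02] [-0.99346956  0.4224375   4.41686286] 6.35
```

Run:
```python
from h import *
q=down(0); x,y=.5655,.0002
command_gripper(.075,40)
s=r.read_state(); print(s["eef_pos"],s["contact_force"],s["grip_width"])
r.move_straight([x,y,.17],q,speed=.2)
r.reach([.5655,.07,.18],q)
p,d,m=snap("wrist","w3"); X=cloud(d,m)
print("n>.03", [ (round(float(np.nanmedian(X[...,2][k])),4)) for k in [ (p.min(2)>200)&(X[...,2]>.03)&(np.hypot(X[...,0]-x,X[...,1]-y)<.032)]])
r.reach([.5525,.224,.15],q); r.hold(.2)
p,d,m=snap("wrist","w4"); print(r.read_state()["time_s"])
a=cv2.imread("pics/w3.png"); b=cv2.imread("pics/w4.png")
cv2.imwrite("pics/w34.png",np.hstack([cv2.resize(a,(400,300)),cv2.resize(b,(400,300))]))
cv2.imwrite("pics/w4c.png",np.vstack([cv2.resize(b[150:330,220:420],(600,540),interpolation=cv2.INTER_CUBIC)]))
```

```text
[5.64270430e-01 3.92846975e-04 4.87567898e-02] [-0.11068612  1.11186535  0.24599487] 0.0749551021676108
n>.03 [0.0387]
8.8083
```

View pics/w34.png

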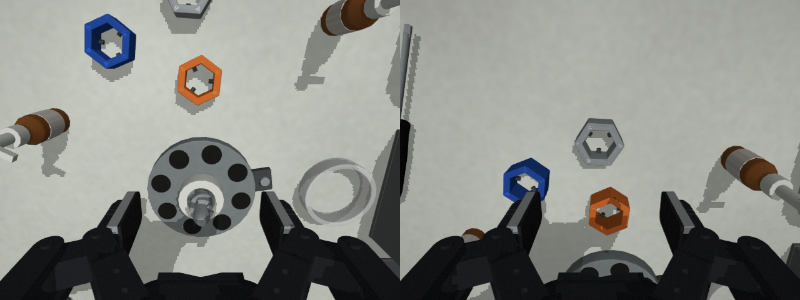

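View pics/w4c.png

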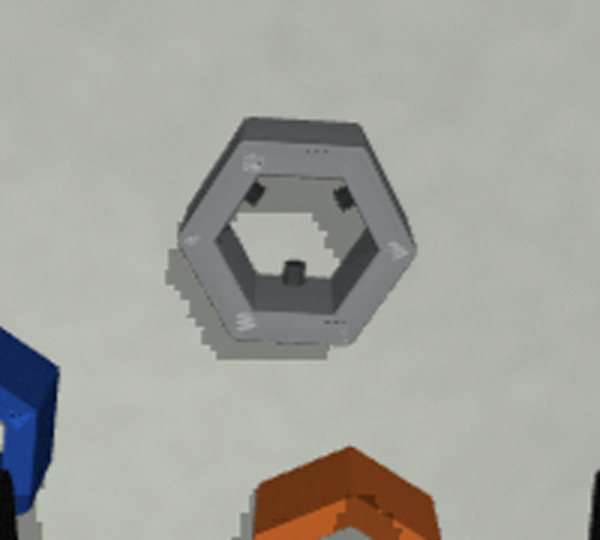

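Left half: collar lies flat around the stud (top at 39.8 mm after depth bias; 40 expected). Right half/crop: candidates are grey hex at (318,227), blue (215,295), orange (330,335); the grey one, 46 mm wide with three inward pins (crop (256,192), (343,195), (293,272)), is the nut. Measure its pose.

Run:
```python
from h import *
p,d,m=pickle.load(open("w4.pkl","rb")); X=cloud(d,m); zt=X[...,2]
w=(abs(zt-.025)<.004)&(p.max(2).astype(int)-p.min(2)<40); w[:170]=0;w[290:]=0;w[:,:260]=0;w[:,380:]=0
print("top z",np.nanmedian(zt[w]),"pin z",zt[238:243,316:320].round(3).tolist()[2], "floor", zt[221,318],w.sum())
cs,_=cv2.findContours(w.astype(np.uint8)*255,cv2.RETR_EXTERNAL,cv2.CHAIN_APPROX_NONE); c=max(cs,key=cv2.contourArea)
q=np.array([onplane(m,a,b,.026)[:2] for a,b in c[:,0]])*1e3
h=cv2.convexHull(q.astype(np.float32))
M=cv2.moments(h); C=np.array([M["m10"],M["m01"]])/M["m00"]; print("C",C,"area",M["m00"],"ideal",46**2*3**.5/2)
hp=h[:,0]-C
# support widths vs direction: minimum at flats
a=np.arange(-30,30,.25); W=[sum(np.ptp(hp@[np.cos(np.radians(t+k)),np.sin(np.radians(t+k))]) for k in(0,60,120))/3 for t in a]
i=np.argmin(W); print("flat yaw mod60",a[i],W[i], [np.ptp(hp@[np.cos(np.radians(a[i]+k)),np.sin(np.radians(a[i]+k))]) for k in(0,60,120)])
ap=cv2.approxPolyDP(h,6,True)[:,0]-C; print(np.sort(np.degrees(np.arctan2(ap[:,1],ap[:,0]))).round(1))
for u,v in((256,192),(343,195),(293,272)):
    P=onplane(m,220+u/3,150+v/3,.006)[:2]*1e3-C; print("pin",np.hypot(*P).round(1),np.degrees(np.arctan2(P[1],P[0])).round(1))
print(r.read_state()["eef_pos"])
```

```text
top z 0.024747583749017046 pin z [0.009, 0.008, 0.007, 0.007] floor -0.0009675771541186666 2381
C [551.86807535 227.51796572] area 1825.2788034756668 ideal 1832.5097544078722
flat yaw mod60 26.5 46.121610514170435 [np.float64(45.92976917996595), np.float64(46.52034248823329), np.float64(45.914719874312055)]
[-168.3 -123.6  -63.4   -1.8   54.6  113.4]
pin 11.1 146.5
pin 12.2 25.8
pin 13.6 -93.1
[0.55307015 0.22257473 0.15030359]
```

Run:
```python
from h import *
q=down(np.radians(26.4)); x,y=.5519,.2273
command_gripper(.062,70)
r.reach([x,y,.09],q)
print(r.move_straight([x,y,.033],q,speed=.12,max_force=15))
r.hold(.15); s=r.read_state(); print(s["eef_pos"],s["contact_force"])
command_gripper(.04,70)
s=r.read_state(); print(s["eef_pos"],s["grip_width"],s["contact_force"],s["time_s"])
r.move_straight([x,y,.175],q,speed=.25)
s=r.read_state(); print(s["grip_width"],s["contact_force"],s["time_s"])
q=down(np.radians(9.1-30))
r.reach([.5655-.02,-.065,.175],q); r.hold(.2)
snap("wrist","w5"); s=r.read_state(); print(s["eef_pos"],s["time_s"])
```

```text
False
[0.55262835 0.22750202 0.03418012] [-0.22299725 -0.00386808  0.91589375]
[0.55253747 0.22750184 0.03423071] 0.044437866316705085 [-0.14352789 -0.0158563   5.44019992] 10.6667
0.04408966043548761 [ 0.49089293  0.40963006 -1.73890982] 11.3833
[ 0.54569527 -0.06392123  0.17496314] 12.7583
```

View pics/w5.png

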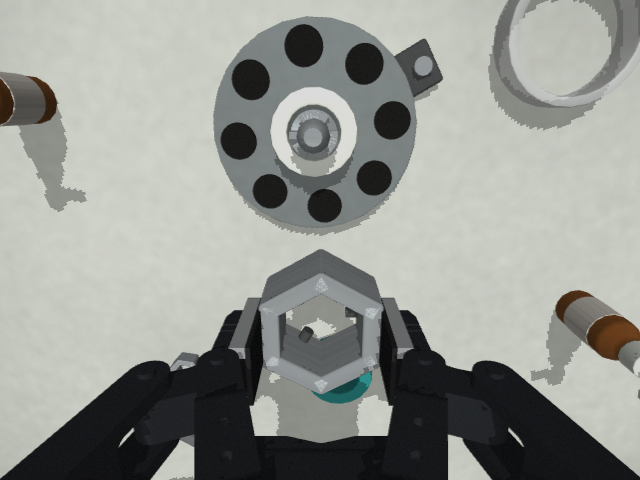

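Nut is held level between the pads at (320,335), pins visible at its lower end; collar is flat around the stud at (314,133). Measure in-hand offset and stud position from this view.

Run:
```python
from h import *
p,d,m=pickle.load(open("w5.pkl","rb")); X=cloud(d,m); zt=X[...,2]
e=np.array([0.54569527,-0.06392123])
w=(abs(zt-.1665)<.005); w[:245]=0;w[405:]=0;w[:,:262]=0;w[:,382:]=0
print("top z",np.nanmedian(zt[w]),w.sum())
n,l,st,c=cv2.connectedComponentsWithStats(w.astype(np.uint8)); i=1+np.argmax(st[1:,4]); print(st[i])
cs,_=cv2.findContours((l==i).astype(np.uint8)*255,cv2.RETR_CCOMP,cv2.CHAIN_APPROX_NONE)
for c in cs:
    if len(c)<60: continue
    q=np.array([onplane(m,a,b,.1668)[:2] for a,b in c[:,0]])*1e3
    h=cv2.convexHull(q.astype(np.float32)); M=cv2.moments(h); C=np.array([M["m10"],M["m01"]])/M["m00"]
    T=down(np.radians(9.1-30)); off=Ro.from_quat(T).as_matrix()[:2,:2].T@(C-e*1e3)
    ap=cv2.approxPolyDP(h,5,True)[:,0]-C
    print("C",C,"area",M["m00"],"off tool xy",off,np.sort(np.degrees(np.arctan2(ap[:,1],ap[:,0]))).round(1))
tip=(zt>.0795)&(zt<.085); tip[230:]=0; tip[:, :270]=0; tip[:,350:]=0
print("tip",ells(tip,m,.082,12),proj(m,[.5655,.0003,.082]))
g=cv2.cvtColor(p,cv2.COLOR_RGB2GRAY)
mask=((g<50)*255).astype(np.uint8); roi=np.zeros_like(mask); cv2.circle(roi,(314,122),100,255,-1); mask&=roi
n,l,st,c=cv2.connectedComponentsWithStats(mask)
pts=np.array([onplane(m,*c[i],.018)[:2] for i in range(1,n) if 500<st[i,4]<2500]); print(len(pts),pts.mean(0))
top=(zt>.036)&(zt<.043);top[230:]=0; top[:, :250]=0; top[:,380:]=0
print("collar",ells(top,m,.040))
```

```text
top z 0.16540672081344568 7009
[ 262  268  120  126 7007]
C [546.6602658  -62.97918112] area 1831.3193167829886 off tool xy [1.22431695 0.56543876] [-169.9 -109.4  -52.4   12.6   71.1  123.1]
C [546.56582435 -62.35081728] area 759.7797220424982 off tool xy [1.77764641 0.25304988] [-176.1 -108.9  -48.7   -5.6   70.   131.8]
tip [(array([565.7,  -0. ]), array([10.7, 10.9]))] [312.12792709 136.44610443]
8 [5.65647502e-01 1.91134707e-04]
collar [(array([ 5.651e+02, -1.000e-01]), array([54.2, 54.3])), (array([ 5.652e+02, -1.000e-01]), array([33.7, 33.8]))]
```

```bash
cat >> h.py <<'E'
S=np.array([.5656,.0002]); OFF=np.array([.00125,.0005]); UZ=.0342
def pose(a,zu,b=np.zeros(3)):
    q=down(np.radians(9.1-a)); o=Ro.from_quat(q).as_matrix()[:2,:2]@OFF
    return np.array([*(S-o),zu+UZ])+b, q
def err(a,zu):
    s=r.read_state(); return pose(a,zu)[0]-s["eef_pos"]
def rep(t,a=None):
    s=r.read_state(); o=""
    if a is not None: o=((s["eef_pos"]-pose(a,0)[0])*1e3).round(2)
    print(t,"nut dx,dy,underside mm",o,"F",s["contact_force"].round(1),"T",s["torque"].round(2),"w",round(s["grip_width"],4),"t",round(s["time_s"],2))
E
python3 - <<'E'
from h import *
a=30
P,q=pose(a,.09); r.reach(P,q); r.hold(.3); rep("above",a)
b=err(a,.09); P,q=pose(a,.09,b); r.reach(P,q); r.hold(.3); rep("corr",a); print(b)
P,q=pose(a,.054,b)
print(r.move_straight(P,q,speed=.03,max_force=8)); r.hold(.1); rep("down",a)
E
```

```text
above nut dx,dy,underside mm [ 0.34 -0.77 90.81] F [ 0.2 -0.3 -2. ] T [0.01 0.04 0.01] w 0.0441 t 13.49
corr nut dx,dy,underside mm [-0.34  0.76 89.16] F [ 0.  -1.2 -1. ] T [-0.03  0.03 -0.04] w 0.0445 t 14.04
[-0.00034101  0.00076696 -0.00081038]
True
down nut dx,dy,underside mm [-0.47  0.79 56.26] F [-1.5  0.7  5. ] T [0.   0.15 0.02] w 0.044 t 15.15
```

Nut rests on the thread tops at 56.3 mm (56.5 expected). Back it off anticlockwise to the slot and lower.

Run:
```python
from h import *
b=np.array([-.00017,.00038,-.0003])
for a in (20,10,0):
    P,q=pose(a,.0563,b); r.reach(P,q); rep(f"a{a}",a)
r.hold(.15); rep("a0",0)
P,q=pose(0,.0468,b)
print(r.move_straight(P,q,speed=.02,max_force=8)); r.hold(.1); rep("drop",0)
```

```text
a20 nut dx,dy,underside mm [ 0.24  0.41 56.28] F [0.3 1.  1.6] T [ 0.06 -0.07  0.02] w 0.0443 t 15.44
a10 nut dx,dy,underside mm [-0.22  0.57 55.84] F [-0.9  1.2 -1.2] T [ 0.19 -0.08  0.06] w 0.0444 t 15.73
a0 nut dx,dy,underside mm [-0.32  0.37 55.79] F [-0.4  0.6 -1.2] T [-0.01 -0.01  0.  ] w 0.0445 t 16.02
a0 nut dx,dy,underside mm [-0.29  0.39 55.87] F [-0.3  0.3 -2.2] T [ 0.04 -0.05  0.01] w 0.0443 t 16.18
True
drop nut dx,dy,underside mm [-0.2   0.33 47.2 ] F [-0.8  0.4  5.3] T [0.07 0.15 0.06] w 0.044 t 16.74
```

Dropped into the slots at 47.2 mm. Now clockwise 60° following the ramp.

Run:
```python
from h import *
b=np.array([-.0001,.0001,0])
for a in (10,20,30,40,50,60):
    P,q=pose(a,.0475-.024*a/360,b); r.reach(P,q); rep(f"a{a}",a)
    if np.linalg.norm(r.read_state()["contact_force"])>25 or abs(r.read_state()["torque"][2])>1.5: print("stop"); break
r.hold(.2); rep("end",a)
```

```text
a10 nut dx,dy,underside mm [ 0.14  0.15 46.83] F [ 0.4  0.7 -0.4] T [ 0.15 -0.1  -0.04] w 0.0445 t 17.03
a20 nut dx,dy,underside mm [ 0.08  0.17 46.16] F [ 0.7  0.9 -0.1] T [ 0.17 -0.14 -0.02] w 0.0443 t 17.32
a30 nut dx,dy,underside mm [-0.    0.15 45.51] F [ 0.5  0.5 -0.8] T [ 0.22 -0.11 -0.03] w 0.0444 t 17.62
a40 nut dx,dy,underside mm [3.000e-02 9.000e-02 4.487e+01] F [ 0.3  1.1 -0. ] T [ 0.18 -0.17  0.01] w 0.0445 t 17.91
a50 nut dx,dy,underside mm [-2.000e-02  4.000e-02  4.422e+01] F [ 2.4  0.9 -1. ] T [ 0.06 -0.13 -0.01] w 0.0444 t 18.2
a60 nut dx,dy,underside mm [-1.000e-02 -1.000e-02  4.354e+01] F [ 0.9  1.4 -0.7] T [ 0.03 -0.09  0.  ] w 0.0445 t 18.49
end nut dx,dy,underside mm [-3.000e-02  2.000e-02  4.354e+01] F [1.3 0.5 0.5] T [-0.04 -0.13 -0.05] w 0.0441 t 18.69
```

Run:
```python
from h import *
P,q=pose(60,.0470); print("pull hit",r.move_straight(P,q,speed=.015,max_force=8)); rep("pull",60)
P,q=pose(60,.0432); r.move_straight(P,q,speed=.03,max_force=8); rep("back",60)
command_gripper(.064,40); rep("open",60)
P,q=pose(60,.14); r.move_straight(P,q,speed=.15)
P[:2]=S[0]-.05,S[1]-.065; P[2]=.175; r.reach(P,q); r.hold(.3)
p,d,m=snap("wrist","w6"); X=cloud(d,m); zt=X[...,2]
p2,_,_=snap("side","s6")
for nm,lo,hi,z in(("nut top",.064,.072,.069),):
    w=(zt>lo)&(zt<hi)&(np.hypot(X[...,0]-S[0],X[...,1]-S[1])<.04); print(nm,np.nanmedian(zt[w]),ells(w,m,z)); 
    h=cv2.convexHull(np.array([onplane(m,u,v,.069)[:2]*1e3 for v,u in np.argwhere(w)],np.float32)); ap=cv2.approxPolyDP(h,5,True)[:,0]; ap=ap-ap.mean(0); print(np.sort(np.degrees(np.arctan2(ap[:,1],ap[:,0]))).round(1))
rep("away")
cv2.imwrite("pics/fin.png",np.hstack([cv2.resize(p[:,:,::-1],(400,300)),cv2.resize(p2[120:400,160:533,::-1],(400,300))]))
```

```text
pull hit True
pull nut dx,dy,underside mm [-0.22  0.07 44.48] F [ 1.9  0.7 -0.7] T [ 0.05 -0.32 -0.03] w 0.0442 t 18.92
back nut dx,dy,underside mm [-2.000e-02 -0.000e+00  4.337e+01] F [-1.1 -0.3  3.5] T [ 0.07 -0.01  0.01] w 0.0445 t 19.17
open nut dx,dy,underside mm [-2.000e-01  1.000e-02  4.295e+01] F [-0.   0.   0.2] T [-0.01 -0.01  0.02] w 0.0635 t 19.5
nut top 0.06807461297165092 [(array([564.5,  -1.6]), array([47.9, 48.1])), (array([564.7,  -1.7]), array([32.4, 32.6]))]
[-145.1  -87.   -20.    37.8   87.3  160.1]
away nut dx,dy,underside mm  F [-0.   0.8  0.7] T [-0.06  0.03  0.05] w 0.0641 t 21.11
```

View pics/fin.png

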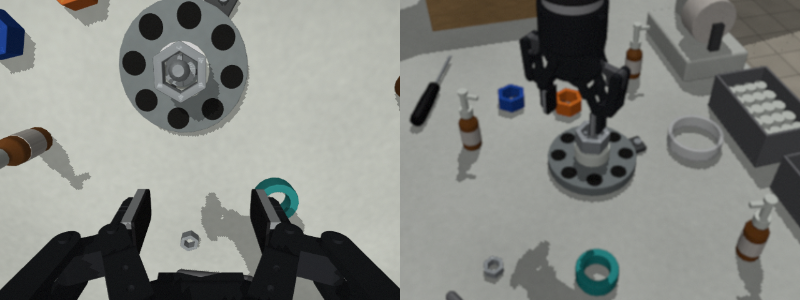

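Final picture: nut sits on the stud above the collar (left (180,70), right (593,140)), all three bottles are upright, and the gripper is clear. Nut top reads 69 mm, which puts its underside at 43 mm as wanted.

```bash
python3 -c "
from h import *
r.finish_job(); print(r.read_state()['time_s'])"
```

```text
the job is handed in; nothing more can be done
the job is handed in; nothing more can be done
```

I slipped the white collar over the stud and released it. Then I set the hex nut on the thread, backed it off about 30° until it dropped in, turned it 60° clockwise and let go. I handed the job in at about 21 s of the 58 s allowed.

| Check | Measured | Expected |
|---|---|---|
| Collar top above table | 39.8 mm | 40 mm |
| Nut underside resting on thread | 56.3 mm | 56.5 mm |
| Nut underside after dropping into the slots | 47.2 mm | 47 mm |
| Nut underside after the turn, from the final picture | about 43 mm | 43 mm |

- **Thread hold:** an upward pull stopped on the force limit after about 1 mm, so the thread holds the nut.
- **Corrected heights:** the collar and final nut heights include about 1 mm added for the wrist camera's low reading at table level.
- **Surroundings:** the last pictures show the three bottles upright and the gripper clear.
- **Disagreements:** the last view put the nut centre about 1–2 mm off the stud axis, within camera error. My first rough estimate of the nut's position from the fixed cameras was 3 mm off the wrist-camera one. I used the wrist camera's.

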